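# Play out the line of dominoes

### The job

Play the four loose face-up dominoes onto the one-six already lying in the open middle of the table, so that all five lie flat in one straight line, end to end and almost touching, and wherever two meet both halves show the same number of pips. Leave the one-six, the two face-down dominoes, the coffee cup, the tumbler and the bowl where they are.

Things in the scene. Friction and masses are not known exactly. Their poses are not given: they have to be found in the camera images.
- domino_1_6: The starter, already played, in the open middle of the table on the robot's side: green plastic domino, 60 x 30 x 12 mm, about 32 g, lying face up with white pips (7 mm); origin at the centre of its underside, x along its length, z up out of the pipped face. Its -x half shows 1 pip, its +x half 6 pips. At the start the +x end points roughly to the robot's right (world -y).
- domino_6_2: To be played: green plastic domino, 60 x 30 x 12 mm, about 32 g, lying face up with white pips (7 mm); origin at the centre of its underside, x along its length, z up out of the pipped face. -x half 6 pips, +x half 2 pips.
- domino_2_3: To be played: green plastic domino, 60 x 30 x 12 mm, about 32 g, lying face up with white pips (7 mm); origin at the centre of its underside, x along its length, z up out of the pipped face. -x half 2 pips, +x half 3 pips.
- domino_4_1: To be played: green plastic domino, 60 x 30 x 12 mm, about 32 g, lying face up with white pips (7 mm); origin at the centre of its underside, x along its length, z up out of the pipped face. -x half 4 pips, +x half 1 pip.
- domino_0_4: To be played: green plastic domino, 60 x 30 x 12 mm, about 32 g, lying face up with white pips (7 mm); origin at the centre of its underside, x along its length, z up out of the pipped face. -x half blank (no pips), +x half 4 pips.
- facedown_1: Not to be touched: plain green domino lying face down (no pips, no brass line), 60 x 30 x 12 mm; origin at the centre of its underside, x along its length
- facedown_2: Not to be touched: plain green domino lying face down (no pips, no brass line), 60 x 30 x 12 mm; origin at the centre of its underside, x along its length
- coffee_cup: Bystander: steel coffee cup, 66 mm across the rim, 55 mm tall, handle reaching 53 mm to its +y; origin at the centre of its underside, z up
- tumbler: Bystander: empty clear plastic tumbler, 74 mm across the rim, 95 mm tall, by the table edge on the robot's right; origin at the centre of its underside, z up
- bowl: Bystander: small blue glazed ceramic bowl, 92 mm across the rim, 40 mm tall; origin at the centre of its underside, z up
Things that resemble listed ones, but are neither listed nor needed, are in the scene too. Leave any orange or purple look-alike of the domino_2_3 alone. Leave any pink look-alike of the domino_1_6 alone.

How it is judged (in metres and radians):
At the end, for the whole second after the job is handed in: The line reads blank-four, four-one, one-six, six-two, two-three: neighbours within 10 mm sideways, 0.2 rad and 12 mm of end gap, matching halves meeting, all five flat on the table and at rest. The one-six and every bystander are within 25 mm of their starting places (x of domino_4_1 in the frame of domino_0_4 between 0.05 and 0.072 m and y of domino_4_1 in the frame of domino_0_4 between -0.01 and 0.01 m and x of domino_0_4 in the frame of domino_4_1 between -0.072 and -0.05 m and y of domino_0_4 in the frame of domino_4_1 between -0.01 and 0.01 m and angle between the x axis of domino_0_4 and the x axis of domino_4_1, either way round below 0.2 rad and x of domino_1_6 in the frame of domino_4_1 between 0.05 and 0.072 m and y of domino_1_6 in the frame of domino_4_1 between -0.01 and 0.01 m and x of domino_4_1 in the frame of domino_1_6 between -0.072 and -0.05 m and y of domino_4_1 in the frame of domino_1_6 between -0.01 and 0.01 m and angle between the x axis of domino_4_1 and the x axis of domino_1_6, either way round below 0.2 rad and x of domino_6_2 in the frame of domino_1_6 between 0.05 and 0.072 m and y of domino_6_2 in the frame of domino_1_6 between -0.01 and 0.01 m and x of domino_1_6 in the frame of domino_6_2 between -0.072 and -0.05 m and y of domino_1_6 in the frame of domino_6_2 between -0.01 and 0.01 m and angle between the x axis of domino_1_6 and the x axis of domino_6_2, either way round below 0.2 rad and x of domino_2_3 in the frame of domino_6_2 between 0.05 and 0.072 m and y of domino_2_3 in the frame of domino_6_2 between -0.01 and 0.01 m and x of domino_6_2 in the frame of domino_2_3 between -0.072 and -0.05 m and y of domino_6_2 in the frame of domino_2_3 between -0.01 and 0.01 m and angle between the x axis of domino_6_2 and the x axis of domino_2_3, either way round below 0.2 rad and angle between each of domino_0_4, domino_4_1, domino_1_6, domino_6_2, domino_2_3's own z axis and vertical below 0.1 rad and height (world z) of each of domino_0_4, domino_4_1, domino_1_6, domino_6_2, domino_2_3 below 0.004 m and linear speed of each of domino_0_4, domino_4_1, domino_1_6, domino_6_2, domino_2_3 below 0.02 m/s and distance of each of domino_1_6, facedown_1, facedown_2, coffee_cup, tumbler, bowl from where it was at the start of the episode below 0.025 m); the robot touches nothing.
It fails at once if the played one-six, a face-down domino, the cup, the tumbler or the bowl is pushed more than 40 mm away or tipped over (distance of any of domino_1_6, facedown_1, facedown_2, coffee_cup, tumbler, bowl from where it was at the start of the episode above 0.04 m or angle between any of facedown_1, facedown_2, coffee_cup, tumbler, bowl's own z axis and vertical above 0.6 rad).
It also fails if it takes over 96 s, if anything falls off the work surface, if the arm or the gripper's body presses on something with over 40 N, if the wrist force passes 120 N, or if a joint passes its speed limit or range.

### The arm

A 6-joint arm with a two-finger parallel gripper is mounted at the origin on the work surface. World frame = base frame: x ahead of the robot, y to its left, z up, the work surface at z = 0. Lengths are in mm, angles in rad, forces in N, time in s.
With the tool pointing down it reaches from about 275 to 725 mm from the base axis. Payload 15.9 kg.
Tool frame: the origin (TCP) lies on the centre line of the jaws, within the pads' length; the fingertips stand env.nose_length ahead of it and the grasp point (between the pads) lies 8 mm behind it (env.nose_length is the distance from the TCP to the fingertips, in mm); z points along the fingers, y is the direction in which the jaws open and shut (so a half turn about z gives the same grasp; the last joint's range is limited). The gripper opens to 85 mm and grips with 20 to 120 N. Pads are 22 mm wide; open, the fingers measure 114 mm over their backs; the gripper's body (76 mm by 85 mm) begins 54 mm behind the grasp point. The pads swing forward as they close: fully open they stand 13 mm farther back than shut.
Start: joints at [1.306, 0.213, -0.034, 1.323, 0, 1.571], TCP at [130.853, 482.559, 218.906] pointing down, gripper open.
Joint ranges: [-2.98, 2.98], [-0.74, 1.72], [-1.14, 1.35], [-2.1, 2.04], [-1.57, 1.44], [-3.14, 3.14]. Speed limits (rad/s): [1.89, 1.89, 2.39, 2.57, 3.14, 3.14].

### API

Orientations are given as a unit quaternion [w, x, y, z].
In Python, from plant import env gives the robot as it stands. The module is installed in compiled form; this text tells all that it offers.
- The arm moves only by the tool drive_tool, never from a script. Its argument "series" is a list of rows, each a list of 3 entries, a list of its own where there are three numbers: the finger opening in m, from 0 to 0.0854, then the shift along the tool's x, y, z in m, then the turn about the tool's z in rad. In form: [[gripper, [tx, ty, tz], spin], ...]. A call has 1 to 8 rows; each row is the pose to reach, as a shift and turn from the pose commanded when the call began, along the tool's axes at that moment; what a row does not reach only later rows make up. A row lasts 1/8 s, in which the tool goes at most 62.5 mm and 10.7 degrees, less where a joint would pass 70% of its speed; a pose out of reach is approached as far as the arm can. A call with a gripper value outside its range is refused whole. The fingers move at their own pace and stop on an object; the grip force is fixed at half the most. Time passes only in rows, so rows that repeat a pose let the fingers close. It gives the time, the measured TCP pose, the force and the opening at its end, in the units of the state.
- env.observe(): the state, without advancing time (a new reading comes with each control period).
- env.snapshot(name): name is "scene" or "top" or "wrist"; returns the picture (480x640x3 uint8, red, green, blue); there is no depth.
- env.get_calibration(name): a dict with "mtx" (3x3 intrinsics, pixels), "eye" and "orientation" of the camera in the world; the wrist camera has in their place "T_tool_cam" (4x4, takes a point from camera to tool coordinates, whose origin is the TCP and whose axes are the flange's). Camera axes: x right, y down, z forward; pixel columns grow to the right and rows downward; lengths in mm; the calibration is good to about 2 mm. A picture is of the moment at which its call begins: read the wrist's pose just before it. get_calibration takes no time and is no camera call.
- env.hand_in(): hands the job in, once; it reports no verdict.
The state is a dict: "clock": time; "qpos": joint angles; "joint_velocities": joint speeds; "effort": joint torques, N m; "eef_pos": TCP position; "eef_rot": TCP orientation; "ft_force": force on the tool from outside, world axes, zero at the start; "wrist_torque": the same for the moment, N m; "opening": finger opening in mm.
Only numpy, scipy, OpenCV 4.12 (cv2) and the standard library are available. Lean on these libraries where they do the work, as an engineer would, in place of code of your own. Each camera call takes 0.05 s, during which the arm holds its last target.

## Working session

There is one attempt and no reset: what is moved stays moved. The work goes in short steps, Python scripts to look and compute and a tool call to move; the robot and the scene stay as the last step left them, time stands still between calls to the robot, and variables do not carry over. Pictures are saved under pics/ and viewed, and the job is handed in when it is done.

Besides the shell and the picture viewer there is one more tool, called after "Emit:" by a JSON object that holds its "name" and its "arguments". drive_tool: Moves the arm, as the interface text tells. Its arguments: {"type":"object","properties":{"series":{"type":"array","items":{"type":"array"}}},"required":["series"]}

```bash
mkdir -p pics; ls
python3 - <<'E'
from plant import env
import cv2, numpy as np
s=env.observe(); print({k:np.round(v,3).tolist() for k,v in s.items()}); print(env.nose_length)
for n in ["scene","top","wrist"]:
    c=env.get_calibration(n); print(n,{k:np.round(v,4).tolist() for k,v in c.items()})
    cv2.imwrite(f"pics/{n}0.png",env.snapshot(n)[:,:,::-1])
E
```

```text
pics
{'clock': 0.0, 'qpos': [1.306, 0.213, -0.035, 1.324, -0.0, 1.571], 'joint_velocities': [-0.001, 0.001, -0.003, -0.001, 0.001, 0.0], 'effort': [0.001, -68.616, 48.711, 0.018, -0.0, 0.0], 'eef_pos': [130.765, 482.216, 218.398], 'eef_rot': [-0.0, 0.132, 0.991, -0.001], 'ft_force': [0.491, 0.294, -0.005], 'wrist_torque': [0.031, -0.036, -0.013], 'opening': 85.395}
11.0
scene {'mtx': [[437.3721, 0.0, 316.3734], [0.0, 437.3721, 244.7613], [0.0, 0.0, 1.0]], 'eye': [1009.3229, -46.1199, 755.3569], 'orientation': [-0.2061, 0.6537, 0.6932, -0.223]}
top {'mtx': [[617.4776, 0.0, 309.8433], [0.0, 617.4776, 234.6083], [0.0, 0.0, 1.0]], 'eye': [239.0586, -57.5333, 1290.0308], 'orientation': [0.0723, -0.6678, 0.7368, -0.0771]}
wrist {'mtx': [[413.8671, 0.0, 324.8484], [0.0, 413.8671, 241.7777], [0.0, 0.0, 1.0]], 'T_tool_cam': [[0.0001, -0.9631, -0.269, 69.472], [1.0, -0.0001, 0.0008, 1.0392], [-0.0008, -0.269, 0.9631, -154.6672], [0.0, 0.0, 0.0, 1.0]]}
```

View pics/top0.png

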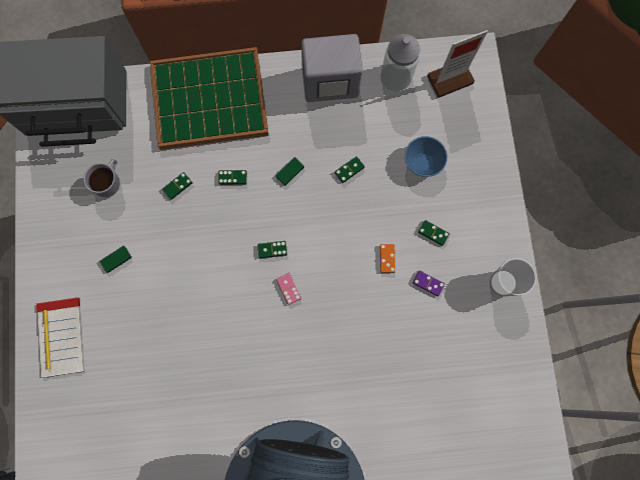

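View pics/scene0.png

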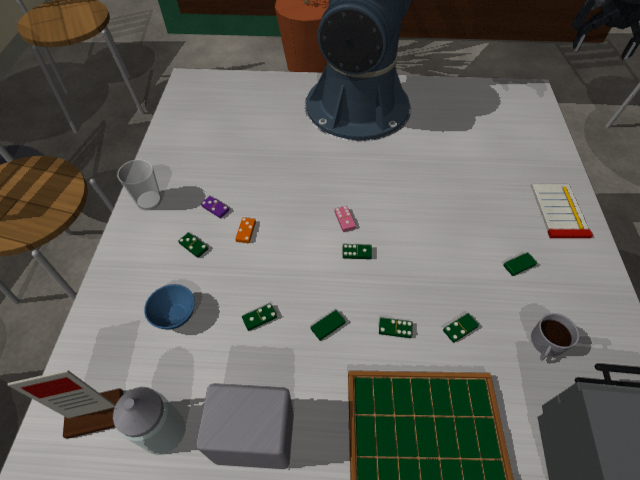

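View pics/wrist0.png

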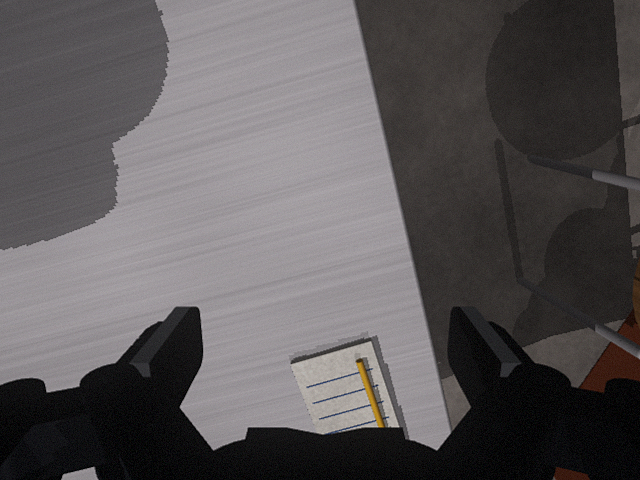

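```bash
cat > h.py <<'E'
import numpy as np, cv2
from scipy.spatial.transform import Rotation as R
from plant import env
def rot(q): return R.from_quat([q[1],q[2],q[3],q[0]]).as_matrix()
def cam(name,state=None):
    c=env.get_calibration(name)
    if name=="wrist":
        T=np.array(c["T_tool_cam"]); Rt=rot(state["eef_rot"]); p=np.array(state["eef_pos"])
        return np.array(c["mtx"]),Rt@T[:3,:3],Rt@T[:3,3]+p
    return np.array(c["mtx"]),rot(c["orientation"]),np.array(c["eye"])
def ray(cm,px):
    K,Rc,e=cm; px=np.atleast_2d(px).astype(float)
    d=np.c_[px,np.ones(len(px))]@np.linalg.inv(K).T@Rc.T
    return d/np.linalg.norm(d,axis=1,keepdims=True)
def plane(cm,px,z):
    d=ray(cm,px); e=cm[2]; return e+d*((z-e[2])/d[:,2])[:,None]
def tri(c1,p1,c2,p2):
    d1=ray(c1,p1)[0];d2=ray(c2,p2)[0]
    A=np.c_[d1,-d2];t=np.linalg.lstsq(A,c2[2]-c1[2],rcond=None)[0]
    a=c1[2]+d1*t[0];b=c2[2]+d2*t[1];return (a+b)/2,np.linalg.norm(a-b)
def proj(cm,P):
    K,Rc,e=cm; q=(np.atleast_2d(P)-e)@Rc@K.T; return q[:,:2]/q[:,2:]
def greens(img,amin=100,amax=1e9):
    hsv=cv2.cvtColor(img,cv2.COLOR_RGB2HSV)
    m=cv2.inRange(hsv,(50,120,20),(85,255,255))
    k=cv2.getStructuringElement(cv2.MORPH_ELLIPSE,(7,7) if amin<1000 else (25,25))
    m=cv2.morphologyEx(m,cv2.MORPH_CLOSE,k)
    cs,_=cv2.findContours(m,cv2.RETR_EXTERNAL,cv2.CHAIN_APPROX_NONE)
    return [c for c in cs if amin<cv2.contourArea(c)<amax]
E
python3 - <<'E'
from h import *
im={n:cv2.imread(f"pics/{n}0.png")[:,:,::-1].copy() for n in ["top","scene"]}
cmt=cam("top")
for n in im:
    c=cam(n)
    for k in greens(im[n],150,1500):
        P=plane(c,k[:,0,:],12)[:,:2].astype(np.float32)
        (x,y),(w,h),a=cv2.minAreaRect(P)
        m=cv2.minAreaRect(k)
        bx=cv2.boxPoints(((x,y),(w,h),a)); e=bx[1]-bx[0]; f=bx[2]-bx[1]; l=e if np.hypot(*e)>np.hypot(*f) else f
        print(n,np.round(m[0],1),"xy",round(x,1),round(y,1),"wh",round(max(w,h),1),round(min(w,h),1),"yaw",round(np.degrees(np.arctan2(l[1],l[0]))%180,1))
t=im["top"][140:310,80:460]; cv2.imwrite("pics/topz.png",cv2.resize(t,None,fx=2.1,fy=2.1,interpolation=cv2.INTER_CUBIC)[:,:,::-1])
t=im["scene"][180:350,160:500]; cv2.imwrite("pics/scz.png",cv2.resize(t,None,fx=2.3,fy=2.3,interpolation=cv2.INTER_CUBIC)[:,:,::-1])
E
```

```text
top [115.2 259. ] xy 500.9 332.2 wh 59.2 29.6 yaw 118.4
top [271.9 249.2] xy 489.3 2.7 wh 57.2 29.4 yaw 91.2
top [433.4 232.6] xy 491.5 -340.6 wh 57.8 29.9 yaw 53.9
top [177.  185.6] xy 648.7 194.6 wh 57.8 30.1 yaw 124.4
top [232. 177.] xy 656.2 75.0 wh 56.8 27.1 yaw 84.3
top [289.4 170.9] xy 657.7 -49.8 wh 58.0 29.0 yaw 128.9
top [349.5 169. ] xy 648.9 -179.3 wh 58.8 29.1 yaw 120.8
top [624.   16.5] xy 949.7 -849.0 wh 83.5 68.9 yaw 174.3
scene [395.5 327.7] xy 661.0 73.1 wh 58.3 32.0 yaw 85.6
scene [460.5 327.3] xy 653.3 192.9 wh 62.9 30.0 yaw 124.6
scene [327.6 324.6] xy 661.8 -50.5 wh 60.8 31.1 yaw 129.3
scene [259.1 316.7] xy 653.3 -179.2 wh 58.7 32.2 yaw 120.5
scene [519.6 263.7] xy 506.6 329.4 wh 64.2 30.8 yaw 118.9
scene [357.  251.5] xy 495.3 2.0 wh 58.2 32.5 yaw 93.2
scene [193.  244.6] xy 496.8 -340.4 wh 64.3 31.1 yaw 54.4
```

View pics/topz.png

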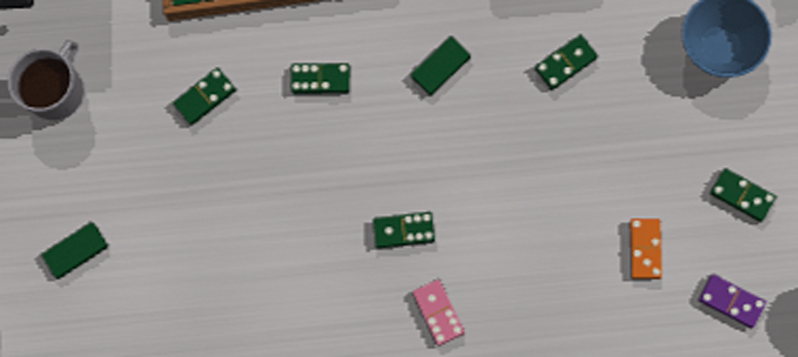

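View pics/scz.png

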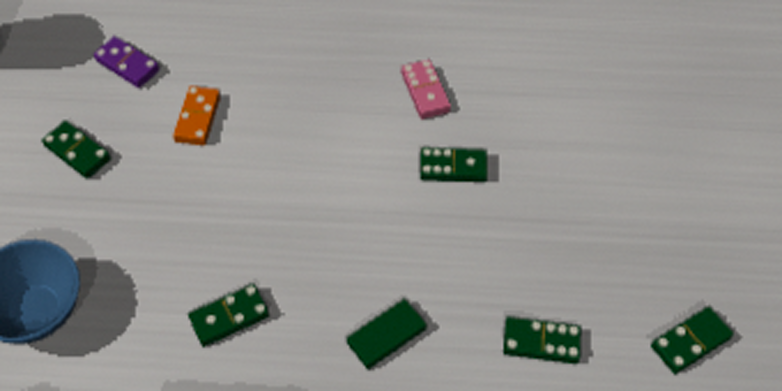

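Top view, left to right: 0‑4 at (177,185), 6‑2 at (232,177), face-down at (289,171), 4‑1 at (349,169), 2‑3 at (433,233). The starter is at (272,249) with its six to the right. Every domino needs only a small turn. I'll move the wrist camera over the middle.

Emit:
{"name": "drive_tool", "arguments": {"series": [[0.045,[-0.06,-0.035,0],0.15],[0.045,[-0.12,-0.07,0],0.3],[0.045,[-0.54,-0.311,0],1.305],[0.045,[-0.54,-0.311,0],1.305],[0.045,[-0.54,-0.311,0],1.305],[0.045,[-0.54,-0.311,0],1.305],[0.045,[-0.54,-0.311,0],1.305],[0.045,[-0.54,-0.311,0],1.305]]}}

```text
clock: 1.15
eef_pos: [484.8, 126.4, 218.9]
eef_rot: [-0.0, 0.708, 0.706, 0.0]
ft_force: [2.0, 1.4, 0.1]
opening: 45.1
```

Emit:
{"name": "drive_tool", "arguments": {"series": [[0.045,[-0.086,0.085,0],0],[0.045,[-0.086,0.085,0],0],[0.045,[-0.086,0.085,0],0],[0.045,[-0.086,0.085,0],0]]}}

```text
clock: 1.65
eef_pos: [568.3, 42.4, 218.5]
eef_rot: [-0.0, 0.707, 0.707, -0.0]
ft_force: [-1.2, 0.3, -1.0]
opening: 44.9
```

```bash
cat > look.py <<'E'
import sys
from h import *
def look(tag):
    s=env.observe(); im=env.snapshot("wrist"); cv2.imwrite(f"pics/{tag}.png",im[:,:,::-1])
    np.save(f"pics/{tag}.npy",dict(eef_pos=s["eef_pos"],eef_rot=s["eef_rot"]),allow_pickle=True)
    print(np.round(s["clock"],2),"pos",np.round(s["eef_pos"],1),"rot",np.round(s["eef_rot"],3),"f",np.round(s["ft_force"],1),"open",np.round(s["opening"],1))
    return s,im
def rects(s,im,z=12,am=400):
    c=cam("wrist",s)
    for k in greens(im,am):
        px=k[:,0,:]
        if px.min()<=0 or px[:,0].max()>=639 or px[:,1].max()>=479: tag="EDGE"
        else: tag=""
        P=plane(c,px,z)[:,:2].astype(np.float32)
        (x,y),(w,h),a=cv2.minAreaRect(P)
        bx=cv2.boxPoints(((x,y),(w,h),a)); e=bx[1]-bx[0]; f=bx[2]-bx[1]; l=e if np.hypot(*e)>np.hypot(*f) else f
        print(tag,np.round(cv2.minAreaRect(k)[0]),"xy",round(x,1),round(y,1),"wh",round(max(w,h),1),round(min(w,h),1),"yaw",round(np.degrees(np.arctan2(l[1],l[0]))%180-180,1))
if __name__=="__main__":
    s,im=look(sys.argv[1]); rects(s,im)
E
python3 look.py w1
```

```text
1.65 pos [568.3  42.4 218.5] rot [-0.     0.707  0.707 -0.   ] f [-1.2  0.3 -1. ] open 44.9
 [395. 410.] xy 639.3 -167.7 wh 40.1 22.5 yaw -59.6
 [421. 302.] xy 658.3 -48.1 wh 58.4 28.2 yaw -49.8
 [241. 248.] xy 490.8 5.0 wh 59.8 30.2 yaw -89.2
 [429. 169.] xy 656.5 75.9 wh 58.7 29.0 yaw -94.6
EDGE [588. 127.] xy 802.0 105.2 wh 207.7 93.3 yaw -87.5
EDGE [430.  20.] xy 649.7 193.4 wh 54.1 31.3 yaw -55.0
```

View pics/w1.png

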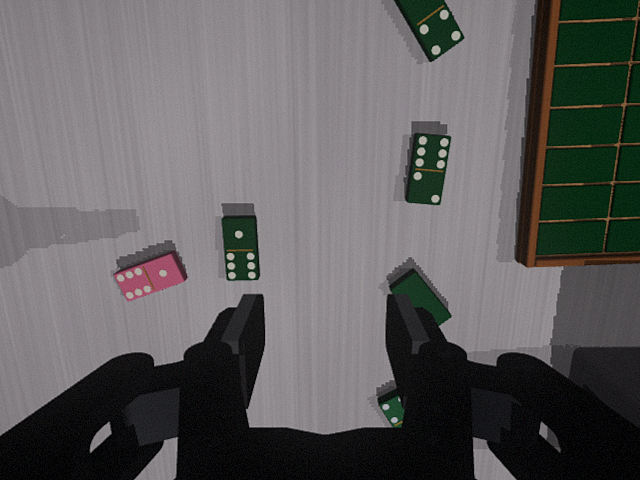

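Wrist view: starter at (241,248), six end down (towards −y); 6‑2 at (429,169), two end down. Next I'll triangulate heights from the pips in this view and the top view.

```bash
cat > pips.py <<'E'
from h import *
def pips(img,contour):
    m=np.zeros(img.shape[:2],np.uint8); cv2.drawContours(m,[contour],-1,255,-1)
    w=((img.min(2)>110)&(m>0)).astype(np.uint8)
    n,_,st,ce=cv2.connectedComponentsWithStats(w); return [(st[i,4],ce[i].round(1)) for i in range(1,n) if st[i,4]>=3]
E
python3 - <<'E'
from h import *; from pips import pips
s=np.load("pics/w1.npy",allow_pickle=True).item()
W=cv2.imread("pics/w1.png")[:,:,::-1].copy();T=cv2.imread("pics/top0.png")[:,:,::-1].copy();S=cv2.imread("pics/scene0.png")[:,:,::-1].copy()
cw,ct,cs=cam("wrist",s),cam("top"),cam("scene")
def near(img,p,a):
    return min(greens(img,a,5000),key=lambda k:np.hypot(*(np.array(cv2.minAreaRect(k)[0])-p)))
for nm,pw,pt,ps in [("16",(241,248),(272,249),(357,251)),("62",(429,169),(232,177),(395,328))]:
    r=[]
    for img,p,a in ((W,pw,400),(T,pt,100),(S,ps,100)):
        q=pips(img,near(img,p,a)); r.append(np.average([c for _,c in q],axis=0,weights=[w for w,_ in q])); print(nm,len(q),end=" ")
    print([np.round(x,1).tolist() for x in r])
    print("tri W-T",tri(cw,r[0],ct,r[1]),"T-S",tri(ct,r[1],cs,r[2]),"W-S",tri(cw,r[0],cs,r[2]))
    for c,x in zip((cw,ct,cs),r): print(np.round(plane(c,x,12),1))
E
```

```text
16 6 16 5 16 4 [[241.7, 258.1], [276.9, 248.0], [352.9, 252.0]]
tri W-T (array([490.97572983,  -6.82084535,   7.59722666]), np.float64(2.759890083372206)) T-S (array([492.41000379,  -6.84537859,   5.18173507]), np.float64(1.8114893554423779)) W-S (array([489.68042514,  -6.52632754,   2.46259679]), np.float64(2.0515706999981713))
[[491.   -4.3  12. ]]
[[491.  -8.  12.]]
[[497.1  -6.3  12. ]]
62 8 62 6 62 7 [[430.1, 160.1], [228.3, 178.3], [398.2, 327.5]]
tri W-T (array([658.69001353,  83.87781098,   2.12196942]), np.float64(2.712792717684811)) T-S (array([656.66319226,  82.17319937,   3.56718178]), np.float64(3.9847890708342106)) W-S (array([658.38746625,  81.71127274,   5.89278591]), np.float64(4.0988283142349635))
[[657.5  84.1  12. ]]
[[654.2  83.2  12. ]]
[[660.6  78.7  12. ]]
```

Emit:
{"name": "drive_tool", "arguments": {"series": [[0.045,[0.033,0.089,0.088],0.08],[0.045,[0.033,0.089,0.088],0.08],[0.045,[0.033,0.089,0.088],0.08],[0.045,[0.033,0.089,0.088],0.08]]}}

```text
clock: 2.2
eef_pos: [657.0, 76.3, 131.5]
eef_rot: [-0.0, 0.734, 0.679, -0.0]
ft_force: [-0.2, -0.2, 1.5]
opening: 45.1
```

```bash
python3 look.py w2
python3 - <<'E'
from h import *; from pips import pips
r=[]
for t,p in(("w1",(429,169)),("w2",(320,220))):
    s=np.load(f"pics/{t}.npy",allow_pickle=True).item();W=cv2.imread(f"pics/{t}.png")[:,:,::-1].copy()
    k=min(greens(W,400,30000),key=lambda k:np.hypot(*(np.array(cv2.minAreaRect(k)[0])-p)))
    q=pips(W,k);r.append((cam("wrist",s),sorted([c for _,c in q],key=lambda c:c[1])));print(len(q))
a,b=r
if len(a[1])==len(b[1]):
  A=np.mean(a[1],0);B=np.mean(b[1],0);print(tri(a[0],A,b[0],B))
E
```

```text
2.2 pos [657.   76.3 131.5] rot [-0.     0.734  0.679 -0.   ] f [-0.2 -0.2  1.5] open 45.1
 [342. 388.] xy 659.8 -47.4 wh 58.4 32.4 yaw -50.3
 [110. 333.] xy 493.0 9.3 wh 49.4 34.1 yaw -89.6
 [327. 231.] xy 657.2 76.1 wh 58.0 28.5 yaw -94.9
EDGE [552. 162.] xy 813.1 107.2 wh 212.9 118.3 yaw -87.5
EDGE [299.  41.] xy 649.7 195.9 wh 59.8 29.3 yaw -55.0
8
8
(array([657.51266619,  83.52640667,  11.57716328]), np.float64(0.08556423485764264))
```

View pics/w2.png

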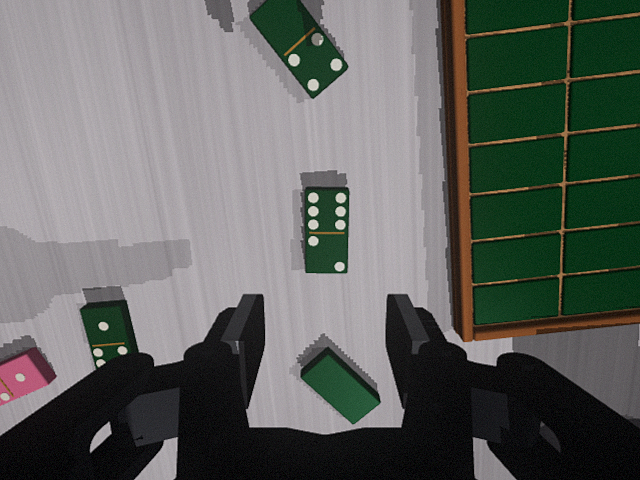

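Both wrist views agree: pip face at 11.6 mm, 6‑2 centred at (657.2, 76.1) under the tool. Going down in guarded steps.

Emit:
{"name": "drive_tool", "arguments": {"series": [[0.045,[0,0,0.06],0],[0.045,[0,0,0.108],0],[0.045,[0,0,0.112],0],[0.045,[0,0,0.114],0],[0.045,[0,0,0.116],0],[0.045,[0,0,0.116],0]]}}

```text
clock: 3.0
eef_pos: [658.5, 75.5, 16.4]
eef_rot: [0.001, 0.734, 0.679, 0.001]
ft_force: [-0.6, 0.2, -0.2]
opening: 44.9
```

```bash
python3 look.py w3
```

```text
3.0 pos [658.5  75.5  16.4] rot [0.001 0.734 0.679 0.001] f [-0.6  0.2 -0.2] open 44.9
 [324. 293.] xy 657.1 77.3 wh 60.7 29.1 yaw -94.9
EDGE [601. 290.] xy 771.5 62.7 wh 128.0 32.7 yaw -83.0
EDGE [605. 106.] xy 766.5 143.2 wh 30.6 25.3 yaw -87.3
EDGE [607.  30.] xy 764.1 170.4 wh 22.7 19.4 yaw -177.6
EDGE [303.  12.] xy 657.9 183.7 wh 31.9 29.5 yaw -55.2
```

View pics/w3.png

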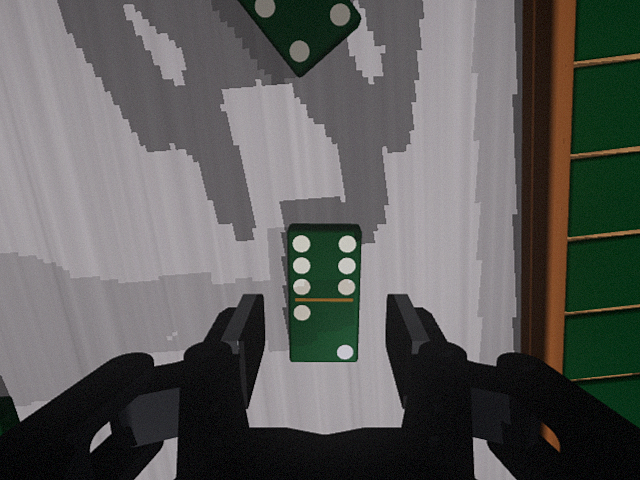

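Emit:
{"name": "drive_tool", "arguments": {"series": [[0.036,[0.001,-0.001,0.002],0],[0.028,[0.001,-0.001,0.002],0],[0.024,[0.001,-0.001,0.002],0],[0.024,[0.001,-0.001,0.002],0]]}}

```text
clock: 3.55
eef_pos: [656.7, 76.4, 12.9]
eef_rot: [-0.0, 0.734, 0.679, -0.0]
ft_force: [-0.4, -0.2, 0.4]
opening: 23.8
```

```bash
python3 look.py w4
```

```text
3.55 pos [656.7  76.4  12.9] rot [-0.     0.734  0.679 -0.   ] f [-0.4 -0.2  0.4] open 23.8
EDGE [  9. 426.] xy 510.6 28.2 wh 22.6 7.9 yaw -106.4
 [329. 298.] xy 657.0 77.5 wh 61.0 29.1 yaw -95.0
EDGE [605. 298.] xy 769.1 61.6 wh 129.7 29.1 yaw -83.0
EDGE [610. 110.] xy 764.4 143.1 wh 30.5 20.8 yaw -87.2
EDGE [612.  30.] xy 762.0 170.2 wh 19.4 18.2 yaw -87.4
EDGE [308.  12.] xy 658.0 183.6 wh 31.6 29.6 yaw -55.6
```

View pics/w4.png

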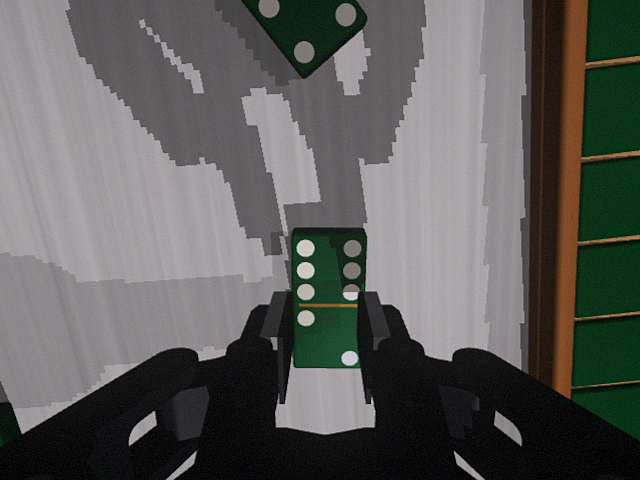

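Closed to 23.8 mm without contact, and the finger shadows stand clear of the fingers. So the tips are still above the domino, farther back than `nose_length` implies. I'll reopen and lower step by step, watching the force.

Emit:
{"name": "drive_tool", "arguments": {"series": [[0.042,[0,0,0],0],[0.042,[0,0,0.002],0],[0.042,[0,0,0.004],0],[0.042,[0,0,0.006],0],[0.042,[0,0,0.006],0]]}}

```text
clock: 4.22
eef_pos: [656.6, 76.4, 6.6]
eef_rot: [-0.0, 0.734, 0.679, -0.0]
ft_force: [-0.9, 0.8, -0.1]
opening: 42.0
```

```bash
python3 look.py w5;python3 -c "
from plant import env;print(env.nose_length)"
```

```text
4.22 pos [656.6  76.4   6.6] rot [-0.     0.734  0.679 -0.   ] f [-0.9  0.8 -0.1] open 42.0
 [328. 305.] xy 657.0 77.1 wh 60.4 29.2 yaw -94.9
EDGE [610. 294.] xy 766.6 67.2 wh 117.8 23.2 yaw -83.0
EDGE [616. 110.] xy 762.1 143.0 wh 30.6 15.8 yaw -87.1
EDGE [619.  29.] xy 759.8 169.3 wh 17.6 13.3 yaw -87.6
EDGE [310.  10.] xy 658.5 182.7 wh 29.5 29.4 yaw -145.2
11.0
```

View pics/w5.png

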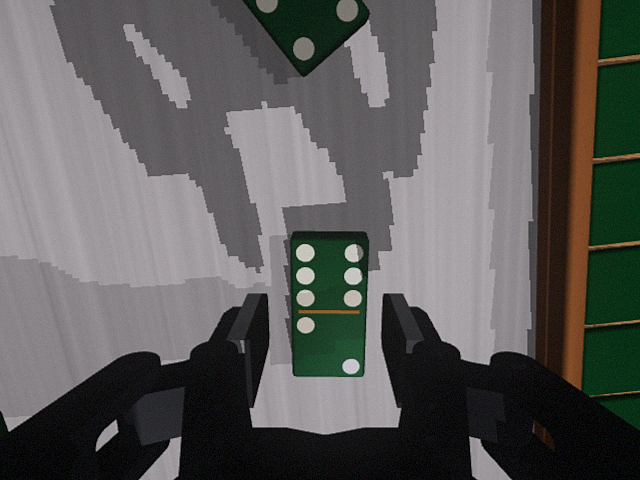

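Shadow tip (260,270) is closing on the fingertip (267,294), which puts the tips about 7 mm above the table. Another 2.5 mm down, then close.

Emit:
{"name": "drive_tool", "arguments": {"series": [[0.042,[0,0,0.0025],0],[0.034,[0,0,0.0025],0],[0.026,[0,0,0.0025],0],[0.02,[0,0,0.0025],0],[0.02,[0,0,0.0025],0]]}}

```text
clock: 4.9
eef_pos: [656.8, 76.5, 4.4]
eef_rot: [0.0, 0.734, 0.679, 0.0]
ft_force: [0.4, -0.3, -0.1]
opening: 19.9
```

```bash
python3 look.py w6
```

```text
4.9 pos [656.8  76.5   4.4] rot [0.    0.734 0.679 0.   ] f [ 0.4 -0.3 -0.1] open 19.9
 [329. 306.] xy 657.1 77.6 wh 61.3 29.1 yaw -94.9
EDGE [611. 301.] xy 765.9 65.0 wh 121.7 22.4 yaw -83.0
EDGE [618. 110.] xy 761.6 142.9 wh 30.6 14.5 yaw -87.4
EDGE [621.  28.] xy 759.2 169.0 wh 17.0 11.9 yaw -87.7
EDGE [309.   9.] xy 657.7 174.0 wh 39.5 21.6 yaw -4.5
```

View pics/w6.png

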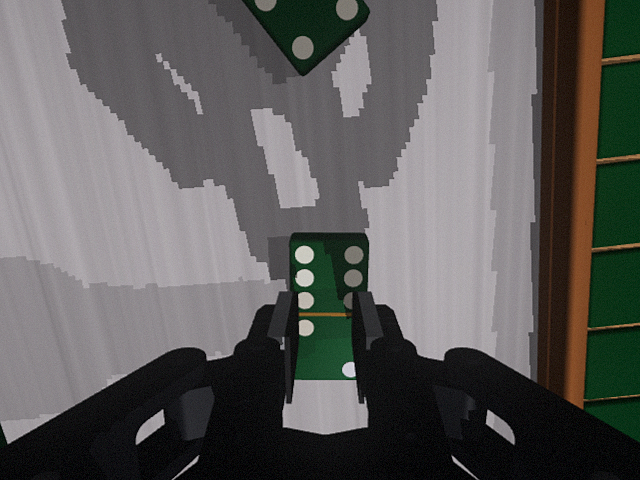

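Still no contact at 19.9 mm. The gap in pixels gives tip depth about 147 mm, i.e. tips about 17 mm behind the TCP. Checking from the fixed cameras.

Run:
```python
from h import *
a=env.snapshot("scene");b=env.snapshot("top")
A=cv2.resize(a[210:360,320:490],None,fx=4,fy=4,interpolation=cv2.INTER_CUBIC)
B=cv2.resize(b[120:260,160:310],None,fx=4,fy=4,interpolation=cv2.INTER_CUBIC)
cv2.imwrite("pics/s1.png",A[:,:,::-1]);cv2.imwrite("pics/t1.png",B[:,:,::-1])
for z in(4.4,-6.6,22):print(z,proj(cam("scene"),[[656.8,76.5,z]]),proj(cam("top"),[[656.8,76.5,z]]))
```

```text
4.4 [[396.26443686 327.28985894]] [[231.7683418  177.85073862]]
-6.6 [[395.42532759 329.78142437]] [[232.40652399 179.35695924]]
22 [[397.64631819 323.18664157]] [[230.72570111 175.38992577]]
```

View pics/s1.png

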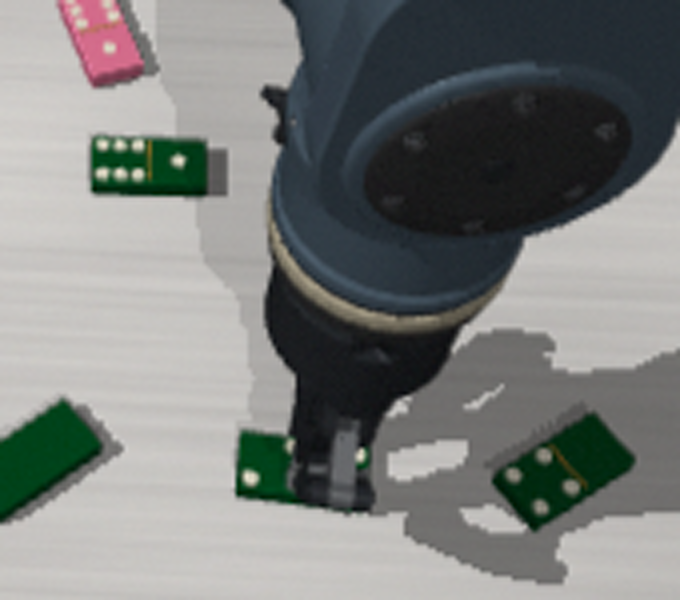

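View pics/t1.png

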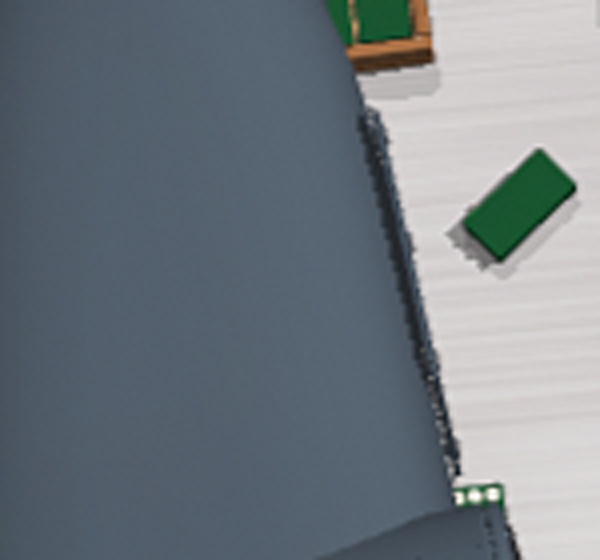

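Emit:
{"name": "drive_tool", "arguments": {"series": [[0.042,[0,0,0],0],[0.042,[0,0,0.002],0],[0.042,[0,0,0.004],0],[0.042,[0,0,0.006],0],[0.042,[0,0,0.007],0],[0.042,[0,0,0.007],0]]}}

```text
clock: 5.8
eef_pos: [656.7, 76.5, -2.7]
eef_rot: [-0.0, 0.734, 0.679, -0.0]
ft_force: [-0.9, 0.5, 0.3]
opening: 42.2
```

```bash
python3 look.py w7
```

```text
5.8 pos [656.7  76.5  -2.7] rot [-0.     0.734  0.679 -0.   ] f [-0.9  0.5  0.3] open 42.2
 [329. 314.] xy 657.0 77.6 wh 61.4 29.2 yaw -94.9
EDGE [618. 297.] xy 763.0 71.4 wh 108.4 16.2 yaw -83.0
EDGE [626. 110.] xy 758.2 142.9 wh 30.7 8.8 yaw -84.0
EDGE [629.  26.] xy 756.3 167.9 wh 15.4 6.1 yaw -83.7
EDGE [308.  35.] xy 657.9 173.0 wh 38.4 19.7 yaw -4.5
```

View pics/w7.png

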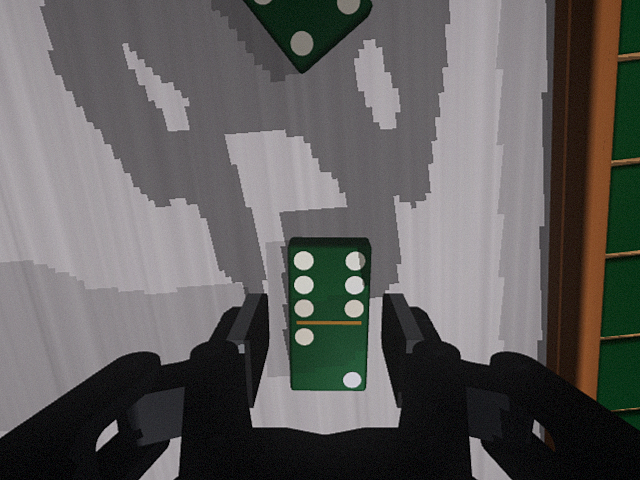

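Emit:
{"name": "drive_tool", "arguments": {"series": [[0.042,[0,0,0.002],0],[0.042,[0,0,0.004],0],[0.042,[0,0,0.005],0],[0.042,[0,0,0.005],0]]}}

```text
clock: 6.35
eef_pos: [656.6, 76.4, -7.7]
eef_rot: [-0.0, 0.734, 0.679, -0.0]
ft_force: [-0.2, 0.1, 0.9]
opening: 42.4
```

Emit:
{"name": "drive_tool", "arguments": {"series": [[0.036,[0,0,0],0],[0.03,[0,0,0],0],[0.025,[0,0,0],0],[0.022,[0,0,0],0]]}}

```text
clock: 6.85
eef_pos: [657.0, 76.5, -7.1]
eef_rot: [0.0, 0.734, 0.679, 0.0]
ft_force: [-2.1, -0.5, 5.6]
opening: 27.9
```

```bash
python3 look.py w8
```

```text
6.85 pos [657.   76.5  -7.1] rot [0.    0.734 0.679 0.   ] f [-2.1 -0.5  5.6] open 27.9
 [325. 319.] xy 655.6 77.7 wh 61.5 30.1 yaw -94.0
EDGE [621. 302.] xy 761.5 71.4 wh 107.8 13.6 yaw -83.0
EDGE [630. 110.] xy 756.8 142.7 wh 30.5 5.7 yaw -83.0
EDGE [634.  26.] xy 755.0 167.2 wh 14.1 3.3 yaw -83.4
EDGE [308.  35.] xy 658.7 172.1 wh 37.2 19.0 yaw -4.5
```

View pics/w8.png

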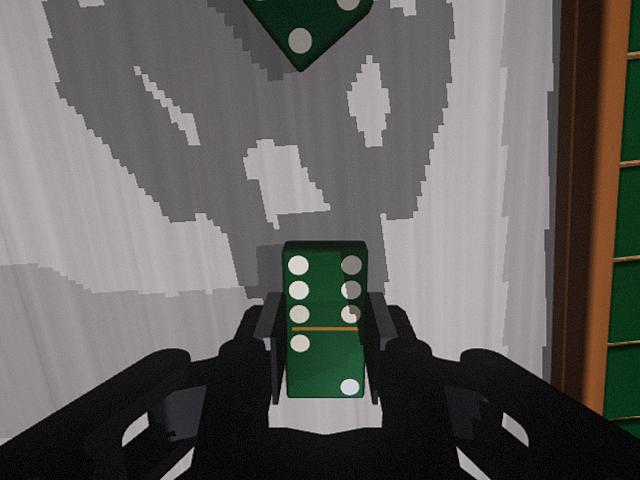

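The fingers now catch the domino, but only by its top edge (27.9 mm). Reopening and going 5 mm deeper for a firm grip.

Emit:
{"name": "drive_tool", "arguments": {"series": [[0.042,[0,0,0],0],[0.042,[0,0,0.002],0],[0.042,[0,0,0.004],0],[0.042,[0,0,0.005],0],[0.042,[0,0,0.005],0]]}}

```text
clock: 7.52
eef_pos: [656.6, 76.4, -12.8]
eef_rot: [-0.0, 0.734, 0.679, -0.0]
ft_force: [0.4, 0.6, -0.3]
opening: 42.0
```

Emit:
{"name": "drive_tool", "arguments": {"series": [[0.034,[0,0,0],0],[0.025,[0,0,0],0],[0.022,[0,0,0],0],[0.022,[0,0,0],0]]}}

```text
clock: 8.02
eef_pos: [657.0, 76.5, -12.2]
eef_rot: [0.0, 0.734, 0.679, 0.0]
ft_force: [-0.9, 0.3, 6.1]
opening: 28.6
```

```bash
python3 look.py w9
```

```text
8.02 pos [657.   76.5 -12.2] rot [0.    0.734 0.679 0.   ] f [-0.9  0.3  6.1] open 28.6
EDGE [626. 352.] xy 761.6 57.8 wh 70.0 9.5 yaw -83.0
 [324. 325.] xy 656.4 77.9 wh 61.2 30.0 yaw -94.5
EDGE [632. 216.] xy 757.7 109.8 wh 30.8 4.6 yaw -83.0
EDGE [310.  34.] xy 659.2 171.3 wh 35.5 18.1 yaw -4.5
```

View pics/w9.png

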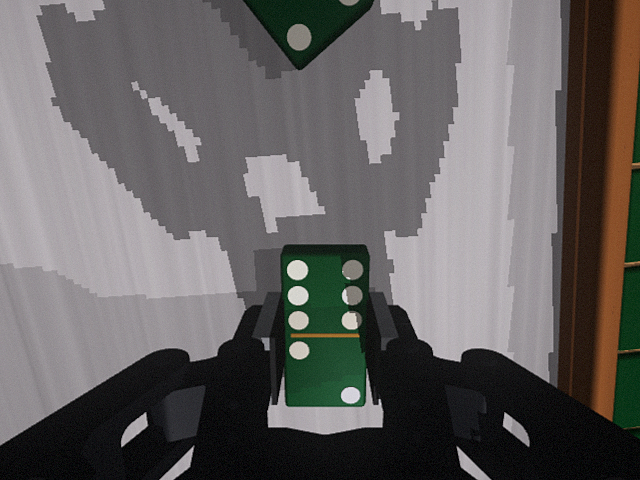

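Emit:
{"name": "drive_tool", "arguments": {"series": [[0.022,[0,0,-0.03],0],[0.022,[0,0,-0.06],0],[0.022,[-0.05,-0.05,-0.06],-0.04],[0.022,[-0.1,-0.1,-0.06],-0.07],[0.022,[-0.148,-0.154,-0.055],-0.096],[0.022,[-0.148,-0.154,-0.05],-0.096],[0.022,[-0.148,-0.154,-0.05],-0.096]]}}

```text
clock: 8.95
eef_pos: [490.0, -59.8, 37.2]
eef_rot: [-0.0, 0.702, 0.712, -0.0]
ft_force: [0.8, 0.1, 0.3]
opening: 28.3
```

```bash
python3 look.py w10
```

```text
8.95 pos [490.  -59.8  37.2] rot [-0.     0.702  0.712 -0.   ] f [0.8 0.1 0.3] open 28.3
 [324. 325.] xy 489.4 -84.1 wh 84.4 40.4 yaw -89.1
 [328. 138.] xy 489.4 3.5 wh 58.7 29.3 yaw -89.1
```

View pics/w10.png

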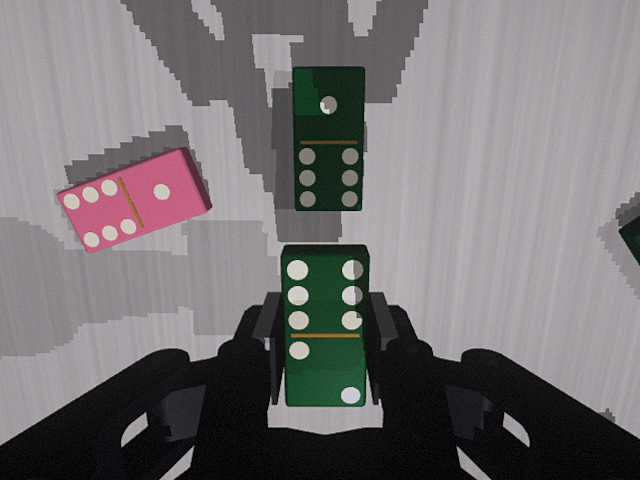

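Held firmly. Starter at (328,138), measured at (489.4, 3.5) with yaw −89.1°, so the held 6‑2 is collinear. Placing it.

Emit:
{"name": "drive_tool", "arguments": {"series": [[0.022,[-0.0015,0,0.035],0],[0.022,[-0.0015,0,0.046],0],[0.022,[-0.0015,0,0.0495],0],[0.022,[-0.0015,0,0.0495],0],[0.042,[-0.0015,0,0.0495],0],[0.042,[-0.0015,0,0.0495],0],[0.042,[-0.0015,0,0.02],0],[0.042,[-0.0015,0,-0.03],0]]}}

```text
clock: 10.0
eef_pos: [490.4, -60.3, 67.5]
eef_rot: [-0.001, 0.701, 0.713, -0.001]
ft_force: [1.2, -0.0, -0.3]
opening: 41.9
```

```bash
python3 look.py w11
```

```text
10.0 pos [490.4 -60.3  67.5] rot [-0.001  0.701  0.713 -0.001] f [ 1.2 -0.  -0.3] open 41.9
 [328. 258.] xy 491.4 -59.6 wh 60.0 29.1 yaw -88.7
EDGE [612. 243.] xy 641.3 -51.1 wh 60.3 27.4 yaw -77.5
 [328. 137.] xy 489.5 3.1 wh 59.3 29.1 yaw -89.0
```

View pics/w11.png

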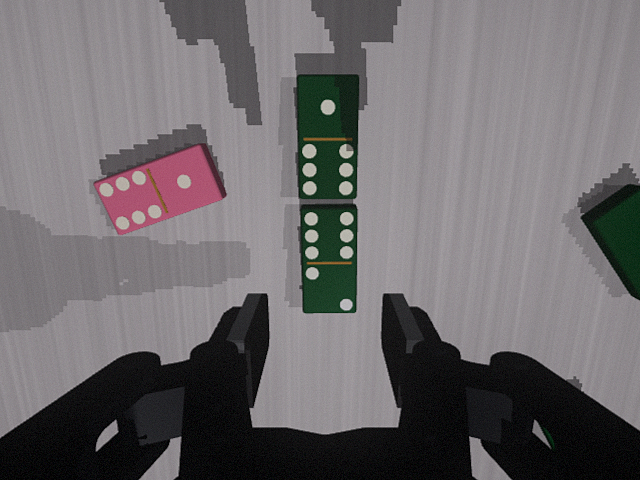

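6‑2 is down at (328,258): 62.7 mm spacing, ~1–2 mm sideways. Next is 4‑1.

Emit:
{"name": "drive_tool", "arguments": {"series": [[0.042,[-0.03,0.05,-0.02],-0.17],[0.042,[-0.07,0.1,-0.04],-0.34],[0.042,[-0.121,0.158,-0.04],-0.52],[0.042,[-0.121,0.158,-0.04],-0.52],[0.042,[-0.121,0.158,-0.04],-0.52]]}}

```text
clock: 10.68
eef_pos: [652.1, -179.6, 106.7]
eef_rot: [-0.0, 0.495, 0.869, -0.0]
ft_force: [-1.1, 0.3, 0.2]
opening: 41.9
```

```bash
python3 look.py w12
```

```text
10.68 pos [ 652.1 -179.6  106.7] rot [-0.     0.495  0.869 -0.   ] f [-1.1  0.3  0.2] open 41.9
EDGE [ 15. 314.] xy 500.6 -328.6 wh 39.0 29.2 yaw -125.4
 [322. 238.] xy 649.1 -178.8 wh 58.8 28.9 yaw -59.3
EDGE [451.  55.] xy 657.2 -50.5 wh 58.8 31.3 yaw -50.4
```

View pics/w12.png

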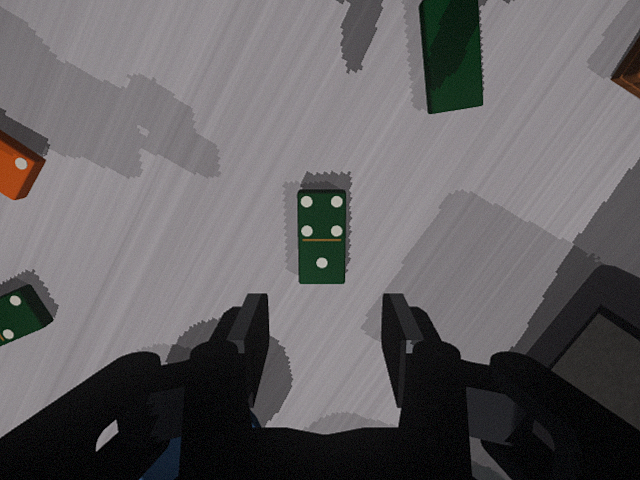

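Emit:
{"name": "drive_tool", "arguments": {"series": [[0.042,[0.002,-0.002,0.06],0],[0.042,[0.002,-0.002,0.11],0],[0.042,[0.002,-0.002,0.117],0],[0.042,[0.002,-0.002,0.12],0],[0.042,[0.002,-0.002,0.12],0],[0.032,[0.002,-0.002,0.12],0],[0.022,[0.002,-0.002,0.12],0],[0.022,[0.002,-0.002,0.12],0]]}}

```text
clock: 11.72
eef_pos: [649.9, -178.3, -10.7]
eef_rot: [0.001, 0.494, 0.869, 0.0]
ft_force: [-2.4, 1.4, 12.4]
opening: 28.4
```

Emit:
{"name": "drive_tool", "arguments": {"series": [[0.022,[0,0,0],0],[0.022,[0,0,0],0]]}}

```text
clock: 11.98
eef_pos: [649.9, -178.3, -10.7]
eef_rot: [0.001, 0.494, 0.869, 0.0]
ft_force: [-2.9, 1.6, 11.9]
opening: 28.2
```

```bash
python3 look.py w13
```

```text
11.98 pos [ 649.9 -178.3  -10.7] rot [0.001 0.494 0.869 0.   ] f [-2.9  1.6 11.9] open 28.2
 [325. 324.] xy 649.3 -177.0 wh 61.1 30.4 yaw -59.3
EDGE [573.  55.] xy 665.3 -62.4 wh 33.7 30.6 yaw -140.7
```

View pics/w13.png

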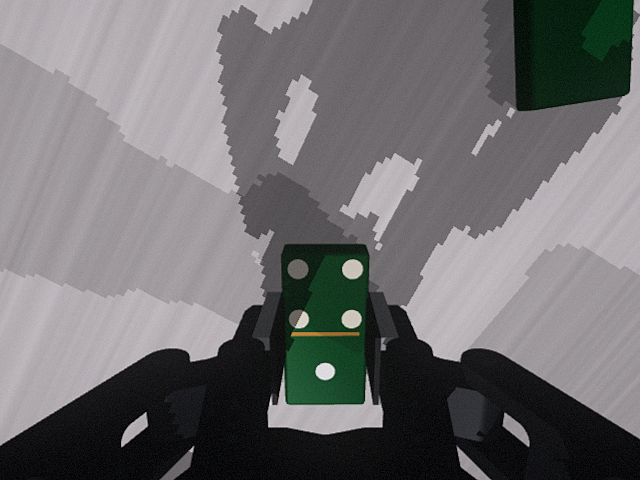

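Gripped, with 12 N up at the wrist, so the tips just touch the table; I'll stay 1.5 mm higher next time. Carrying to the one end.

Emit:
{"name": "drive_tool", "arguments": {"series": [[0.022,[0,0,-0.03],0],[0.022,[0,0,-0.06],0],[0.022,[0.055,-0.003,-0.06],0.1],[0.022,[0.11,-0.006,-0.06],0.25],[0.022,[0.17,-0.009,-0.06],0.4],[0.022,[0.23,-0.012,-0.06],0.52],[0.022,[0.292,-0.0145,-0.055],0.52],[0.022,[0.292,-0.0145,-0.05],0.52]]}}

```text
clock: 13.02
eef_pos: [485.3, 68.2, 38.1]
eef_rot: [-0.0, 0.7, 0.715, 0.0]
ft_force: [0.3, 0.4, -0.1]
opening: 28.0
```

Emit:
{"name": "drive_tool", "arguments": {"series": [[0.022,[0,0,0],0],[0.022,[0,0,0],0]]}}

```text
clock: 13.28
eef_pos: [488.0, 64.6, 37.7]
eef_rot: [0.0, 0.702, 0.713, 0.0]
ft_force: [-0.7, -0.2, -0.4]
opening: 28.8
```

```bash
python3 look.py w14
```

```text
13.28 pos [488.   64.6  37.7] rot [0.    0.702 0.713 0.   ] f [-0.7 -0.2 -0.4] open 28.8
 [325. 340.] xy 487.6 31.3 wh 102.2 40.4 yaw -89.1
```

View pics/w14.png

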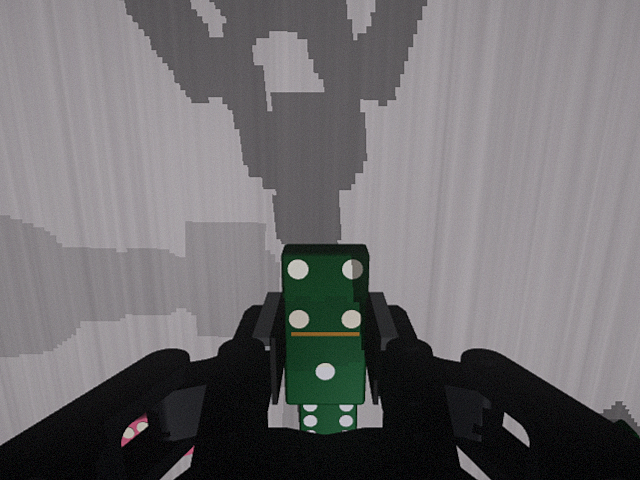

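Emit:
{"name": "drive_tool", "arguments": {"series": [[0.022,[0.001,0,0.035],0],[0.022,[0.001,0,0.045],0],[0.022,[0.001,0,0.0483],0],[0.022,[0.001,0,0.0483],0],[0.042,[0.001,0,0.0483],0],[0.042,[0.001,0,0.0483],0],[0.042,[0.001,0,0.02],0],[0.042,[0.001,0,-0.03],0]]}}

```text
clock: 14.32
eef_pos: [485.8, 66.3, 67.4]
eef_rot: [-0.001, 0.701, 0.713, -0.001]
ft_force: [0.6, -0.1, -0.4]
opening: 41.8
```

```bash
python3 look.py w15
```

```text
14.32 pos [485.8  66.3  67.4] rot [-0.001  0.701  0.713 -0.001] f [ 0.6 -0.1 -0.4] open 41.8
 [329. 320.] xy 488.4 26.4 wh 139.6 30.0 yaw -87.4
```

View pics/w15.png

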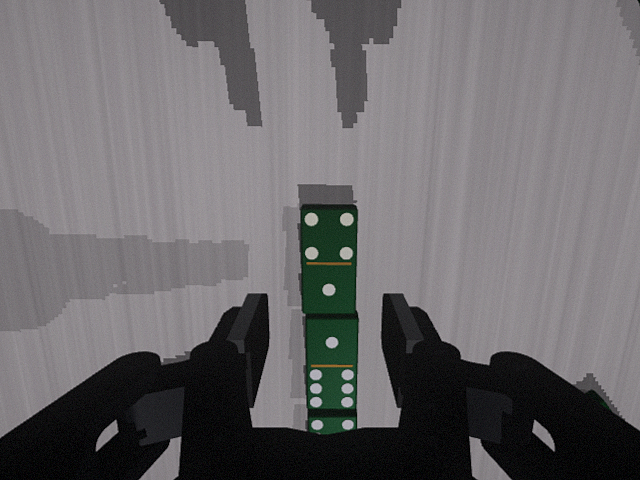

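4‑1 placed with its one against the starter's one (329,315). Next is 0‑4.

Emit:
{"name": "drive_tool", "arguments": {"series": [[0.042,[0.03,0.05,-0.02],-0.17],[0.042,[0.08,0.1,-0.04],-0.34],[0.042,[0.127,0.164,-0.04],-0.51],[0.042,[0.127,0.164,-0.04],-0.592],[0.042,[0.127,0.164,-0.04],-0.592],[0.042,[0.127,0.164,-0.04],-0.592]]}}

```text
clock: 15.12
eef_pos: [648.3, 195.8, 107.3]
eef_rot: [-0.0, 0.463, 0.886, -0.0]
ft_force: [0.5, -0.6, 0.5]
opening: 42.1
```

```bash
python3 look.py w16
```

```text
15.12 pos [648.3 195.8 107.3] rot [-0.     0.463  0.886 -0.   ] f [ 0.5 -0.6  0.5] open 42.1
EDGE [482. 465.] xy 839.9 121.9 wh 50.5 21.7 yaw -17.8
EDGE [546. 377.] xy 832.6 204.1 wh 162.2 41.1 yaw -177.6
EDGE [ 22. 276.] xy 503.2 62.2 wh 84.4 27.1 yaw -67.1
 [328. 240.] xy 649.4 196.7 wh 57.9 29.0 yaw -55.3
```

View pics/w16.png

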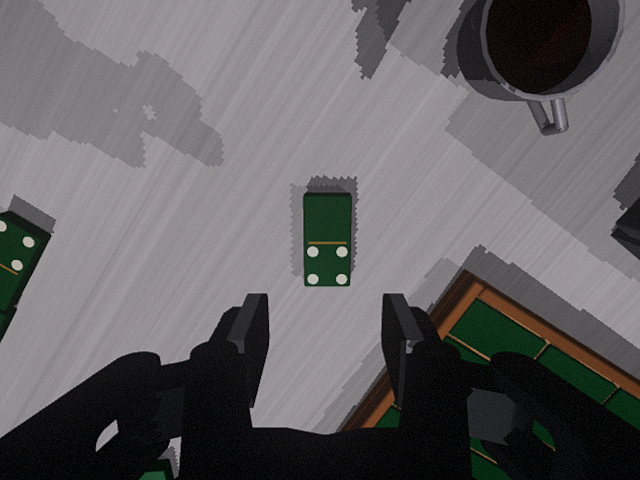

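Run:
```python
from h import *
s=np.load("pics/w16.npy",allow_pickle=True).item();c=cam("wrist",s)
for z in(0,20):
    P=plane(c,[(466,272),(400,360),(345,430)],z); print(z,np.round(P,0).tolist(),np.round((P-s["eef_pos"])@rot(s["eef_rot"]),0).tolist())
```

```text
0 [[740.0, 230.0, 0.0], [744.0, 152.0, 0.0], [747.0, 81.0, 0.0]] [[-24.0, 95.0, 107.0], [-91.0, 54.0, 107.0], [-150.0, 15.0, 107.0]]
20 [[730.0, 232.0, 20.0], [734.0, 160.0, 20.0], [736.0, 94.0, 20.0]] [[-17.0, 88.0, 87.0], [-79.0, 50.0, 87.0], [-133.0, 14.0, 87.0]]
```

Emit:
{"name": "drive_tool", "arguments": {"series": [[0.042,[0,0.001,0.06],0],[0.042,[0,0.001,0.108],0],[0.042,[0,0.001,0.116],0],[0.042,[0,0.001,0.1185],0],[0.042,[0,0.001,0.1185],0],[0.032,[0,0.001,0.1185],0],[0.022,[0,0.001,0.1185],0],[0.022,[0,0.001,0.1185],0]]}}

```text
clock: 16.18
eef_pos: [650.6, 197.1, -9.2]
eef_rot: [0.001, 0.463, 0.887, 0.001]
ft_force: [-3.2, -0.7, 13.3]
opening: 28.2
```

Emit:
{"name": "drive_tool", "arguments": {"series": [[0.022,[0,0,0],0],[0.022,[0,0,0],0]]}}

```text
clock: 16.42
eef_pos: [650.6, 197.1, -9.2]
eef_rot: [0.001, 0.463, 0.887, 0.001]
ft_force: [-2.2, -0.8, 11.1]
opening: 27.9
```

```bash
python3 look.py w17
```

```text
16.42 pos [650.6 197.1  -9.2] rot [0.001 0.463 0.887 0.001] f [-2.2 -0.8 11.1] open 27.9
 [325. 320.] xy 649.6 198.9 wh 61.1 29.5 yaw -55.1
```

View pics/w17.png

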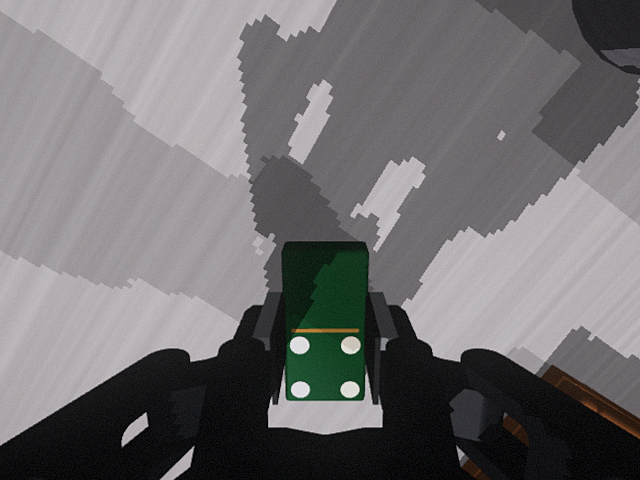

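Run:
```python
from h import *
s=np.load("pics/w15.npy",allow_pickle=True).item();c=cam("wrist",s)
print(np.round(plane(c,[(328.5,264),(329,290),(329,313.5),(329,206),(332,342.5),(332,316),(332,366)],12),1).tolist())
```

```text
[[487.6, 65.2, 12.0], [488.2, 50.3, 12.0], [488.5, 36.4, 12.0], [487.3, 96.7, 12.0], [490.5, 18.5, 12.0], [490.2, 34.9, 12.0], [490.8, 3.5, 12.0]]
```

Emit:
{"name": "drive_tool", "arguments": {"series": [[0.022,[0,0,-0.03],0],[0.022,[0,0,-0.06],0],[0.022,[0.01,-0.05,-0.06],0.15],[0.022,[0.02,-0.1,-0.06],0.3],[0.022,[0.037,-0.1737,-0.06],0.45],[0.022,[0.037,-0.1737,-0.055],0.592],[0.022,[0.037,-0.1737,-0.05],0.592],[0.022,[0.037,-0.1737,-0.05],0.592]]}}

```text
clock: 17.48
eef_pos: [487.1, 128.2, 39.1]
eef_rot: [0.0, 0.7, 0.714, 0.0]
ft_force: [0.8, 1.3, -0.7]
opening: 28.3
```

Emit:
{"name": "drive_tool", "arguments": {"series": [[0.022,[0,0,0],0],[0.022,[0,0,0],0]]}}

```text
clock: 17.73
eef_pos: [486.5, 128.0, 38.9]
eef_rot: [0.0, 0.701, 0.713, 0.0]
ft_force: [-0.3, 0.6, 0.0]
opening: 27.9
```

```bash
python3 look.py w18
```

```text
17.73 pos [486.5 128.   38.9] rot [0.    0.701 0.713 0.   ] f [-0.3  0.6  0. ] open 27.9
 [324. 339.] xy 486.6 94.1 wh 105.5 40.3 yaw -88.9
```

View pics/w18.png

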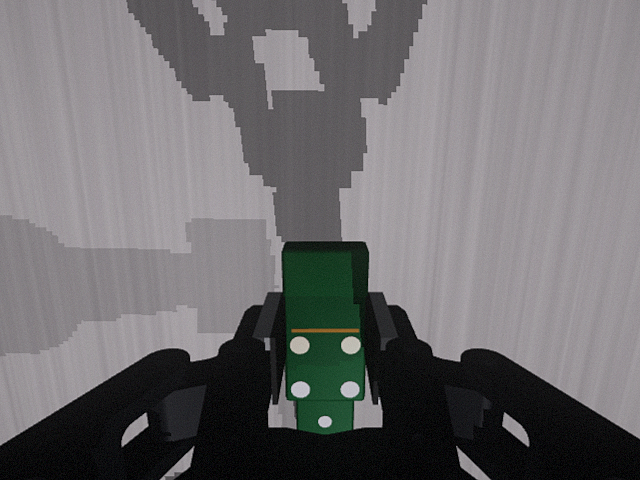

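Emit:
{"name": "drive_tool", "arguments": {"series": [[0.022,[0,0.001,0.035],0],[0.022,[0,0.001,0.045],0],[0.022,[0,0.001,0.048],0],[0.022,[0,0.001,0.048],0],[0.042,[0,0.001,0.048],0],[0.042,[0,0.001,0.048],0],[0.042,[0,0.001,0.02],0],[0.042,[0,0.001,-0.03],0]]}}

```text
clock: 18.77
eef_pos: [485.8, 127.4, 68.9]
eef_rot: [-0.001, 0.701, 0.713, -0.001]
ft_force: [0.7, 1.0, 0.2]
opening: 41.8
```

```bash
python3 look.py w19
```

```text
18.77 pos [485.8 127.4  68.9] rot [-0.001  0.701  0.713 -0.001] f [0.7 1.  0.2] open 41.8
 [328. 318.] xy 486.8 87.6 wh 142.5 30.5 yaw -88.7
```

View pics/w19.png

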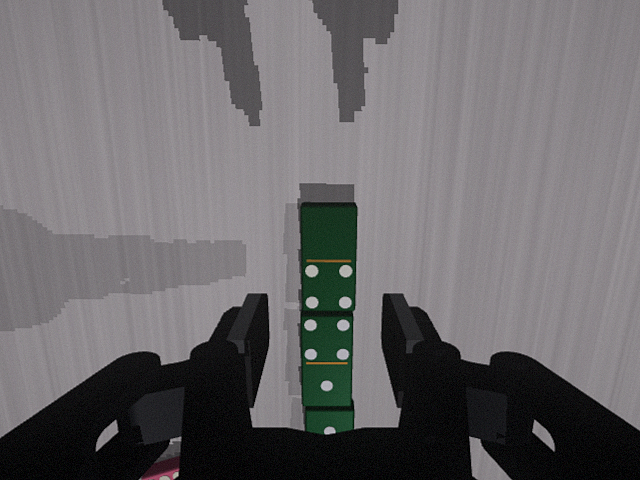

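0‑4 is down, fours meeting at (328,311). Last is 2‑3.

Emit:
{"name": "drive_tool", "arguments": {"series": [[0.042,[-0.05,0,-0.02],0.1],[0.042,[-0.11,0,-0.04],0.25],[0.042,[-0.17,0,-0.04],0.4],[0.042,[-0.468,-0.001,-0.04],0.55],[0.042,[-0.468,-0.001,-0.04],0.637],[0.042,[-0.468,-0.001,-0.04],0.637],[0.042,[-0.468,-0.001,-0.04],0.637],[0.042,[-0.468,-0.001,-0.04],0.637]]}}

```text
clock: 19.82
eef_pos: [493.6, -342.8, 109.1]
eef_rot: [0.0, 0.889, 0.457, 0.0]
ft_force: [0.5, 0.4, 0.9]
opening: 42.0
```

```bash
python3 -c "
from h import *
s=env.observe();print(np.round(s['eef_pos'],1),np.round(s['eef_rot'],3))
c=cam('top')
print(plane(c,[(512,278),(503,282),(425,157)],0).round(0).tolist())"
```

```text
[ 493.6 -342.8  109.1] [0.    0.889 0.457 0.   ]
[[381.0, -494.0, 0.0], [374.0, -474.0, 0.0], [664.0, -349.0, 0.0]]
```

```bash
python3 look.py w20
```

```text
19.82 pos [ 493.6 -342.8  109.1] rot [0.    0.889 0.457 0.   ] f [0.5 0.4 0.9] open 42.0
 [324. 236.] xy 492.3 -340.7 wh 59.4 28.9 yaw -126.0
```

View pics/w20.png

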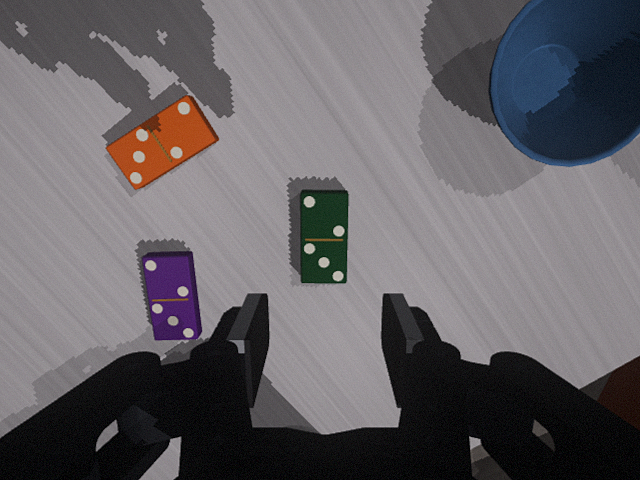

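2‑3 at (324,236), two at the far end; purple look-alike at (172,297), clear of the finger.

Emit:
{"name": "drive_tool", "arguments": {"series": [[0.042,[0.002,-0.002,0.06],0],[0.042,[0.002,-0.002,0.108],0],[0.042,[0.002,-0.002,0.117],0],[0.042,[0.002,-0.002,0.1195],0],[0.042,[0.002,-0.002,0.1195],0],[0.032,[0.002,-0.002,0.1195],0],[0.022,[0.002,-0.002,0.1195],0],[0.022,[0.002,-0.002,0.1195],0]]}}

```text
clock: 20.88
eef_pos: [494.4, -337.9, -8.8]
eef_rot: [0.001, 0.889, 0.458, 0.001]
ft_force: [-2.6, 1.7, 13.2]
opening: 27.9
```

Emit:
{"name": "drive_tool", "arguments": {"series": [[0.022,[0,0,0],0],[0.022,[0,0,0],0]]}}

```text
clock: 21.12
eef_pos: [494.4, -338.0, -8.8]
eef_rot: [0.001, 0.889, 0.458, 0.001]
ft_force: [-0.8, 1.1, 12.9]
opening: 27.9
```

```bash
python3 look.py w21
```

```text
21.12 pos [ 494.4 -338.    -8.8] rot [0.001 0.889 0.458 0.001] f [-0.8  1.1 12.9] open 27.9
 [324. 329.] xy 491.5 -339.1 wh 61.5 29.2 yaw -125.3
```

View pics/w21.png

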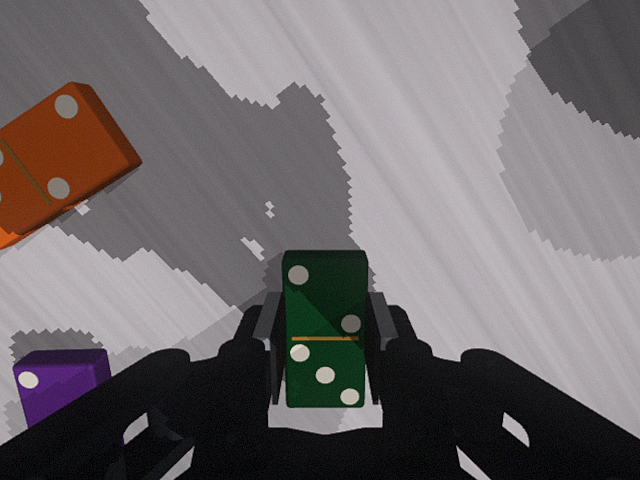

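Emit:
{"name": "drive_tool", "arguments": {"series": [[0.022,[0,0,-0.03],0],[0.022,[0,0,-0.06],0],[0.022,[0.045,-0.032,-0.06],-0.15],[0.022,[0.09,-0.065,-0.06],-0.3],[0.022,[0.13,-0.095,-0.06],-0.45],[0.022,[0.174,-0.127,-0.055],-0.642],[0.022,[0.174,-0.127,-0.05],-0.642],[0.022,[0.174,-0.127,-0.05],-0.642]]}}

```text
clock: 22.18
eef_pos: [491.5, -122.1, 39.7]
eef_rot: [0.0, 0.699, 0.715, 0.0]
ft_force: [-0.2, 0.3, -1.3]
opening: 27.8
```

Emit:
{"name": "drive_tool", "arguments": {"series": [[0.022,[0,0,0],0],[0.022,[0,0,0],0]]}}

```text
clock: 22.42
eef_pos: [491.4, -122.8, 39.6]
eef_rot: [0.0, 0.7, 0.714, 0.0]
ft_force: [0.3, -0.3, -0.8]
opening: 28.0
```

```bash
python3 look.py w22
```

```text
22.42 pos [ 491.4 -122.8   39.6] rot [0.    0.7   0.714 0.   ] f [ 0.3 -0.3 -0.8] open 28.0
 [325. 328.] xy 491.0 -150.1 wh 83.2 39.8 yaw -88.9
 [330. 142.] xy 491.4 -60.8 wh 59.0 29.3 yaw -88.5
EDGE [329.  30.] xy 489.8 -16.5 wh 29.3 22.2 yaw -178.8
```

View pics/w22.png

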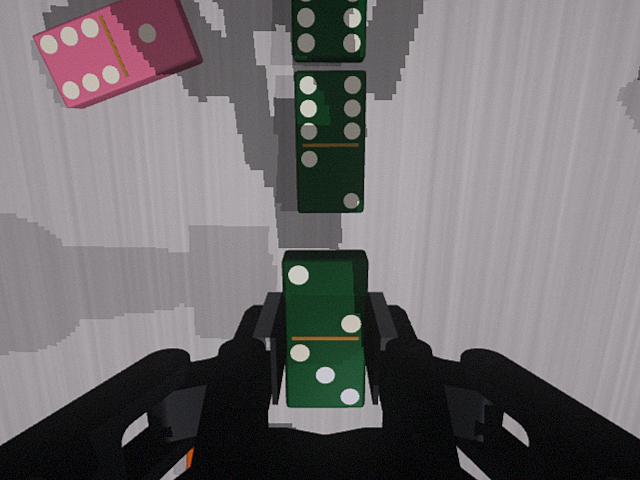

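Run:
```python
from h import *
s=np.load("pics/w22.npy",allow_pickle=True).item();c=cam("wrist",s)
print(plane(c,[(325,338.5),(325,261),(325,406)],60.4).round(1),plane(c,[(330,145)],12).round(1))
```

```text
[[ 490.5 -126.7   60.4]
 [ 489.9  -97.4   60.4]
 [ 491.1 -155.    60.4]] [[491.4 -61.   12. ]]
```

Emit:
{"name": "drive_tool", "arguments": {"series": [[0.022,[0.001,0.001,0.035],0],[0.022,[0.001,0.001,0.045],0],[0.022,[0.001,0.001,0.0483],0],[0.022,[0.001,0.001,0.0483],0],[0.042,[0.001,0.001,0.0483],0],[0.042,[0.001,0.001,0.0483],0],[0.042,[0.001,0.001,0.02],0],[0.042,[0.001,0.001,-0.03],0]]}}

```text
clock: 23.48
eef_pos: [491.0, -120.7, 69.3]
eef_rot: [-0.001, 0.699, 0.715, -0.001]
ft_force: [1.0, -0.3, 0.2]
opening: 42.1
```

```bash
python3 look.py w23
```

```text
23.48 pos [ 491.  -120.7   69.3] rot [-0.001  0.699  0.715 -0.001] f [ 1.  -0.3  0.2] open 42.1
 [328. 264.] xy 491.8 -123.4 wh 59.8 29.2 yaw -88.7
 [330. 144.] xy 491.5 -60.9 wh 59.0 29.1 yaw -88.5
EDGE [621. 122.] xy 634.4 -48.0 wh 40.0 17.1 yaw -77.3
EDGE [330.  38.] xy 489.7 -11.4 wh 32.0 29.2 yaw -88.8
```

View pics/w23.png

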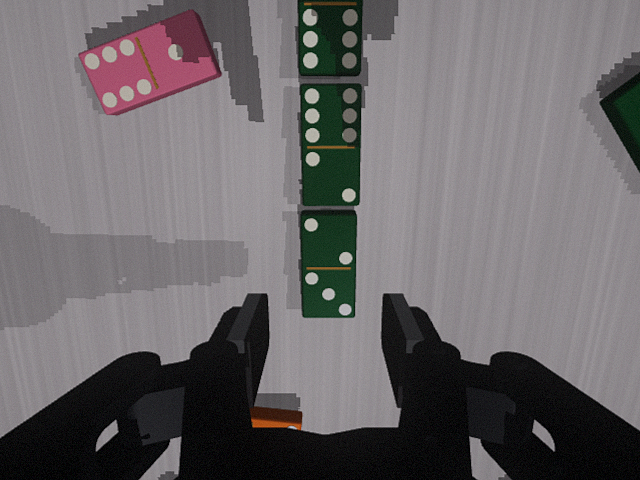

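Emit:
{"name": "drive_tool", "arguments": {"series": [[0.042,[0,0,-0.06],0],[0.06,[0.06,0,-0.12],0],[0.06,[0.12,0,-0.18],0],[0.06,[0.12,0,-0.18],0],[0.06,[0.12,0,-0.18],0],[0.06,[0.12,0,-0.18],0],[0.06,[0.12,0,-0.18],0]]}}

```text
clock: 24.4
eef_pos: [489.1, -1.7, 248.5]
eef_rot: [-0.0, 0.7, 0.715, -0.001]
ft_force: [-0.6, -0.0, 0.0]
opening: 59.9
```

```bash
python3 look.py w24; python3 -c "
from h import *
a=env.snapshot('scene');cv2.imwrite('pics/s24.png',a[:,:,::-1])"
```

```text
24.4 pos [489.1  -1.7 248.5] rot [-0.     0.7    0.715 -0.001] f [-0.6 -0.   0. ] open 59.9
 [494. 251.] xy 656.5 -47.7 wh 62.3 29.5 yaw -50.2
EDGE [625. 121.] xy 759.0 72.3 wh 150.4 26.2 yaw -77.3
 [326. 181.] xy 489.1 2.0 wh 310.0 30.0 yaw -88.6
```

View pics/w24.png

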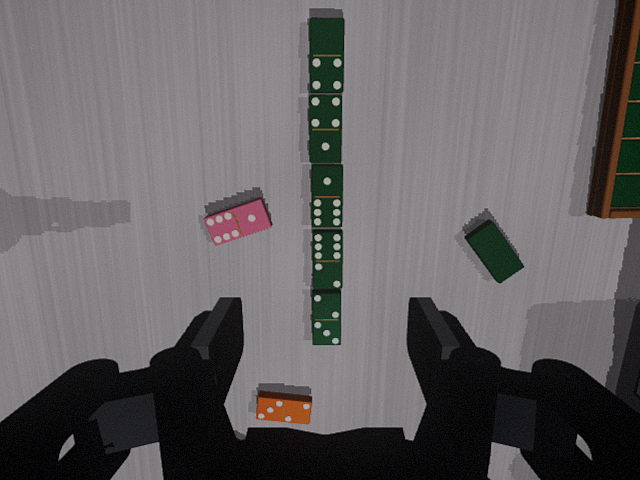

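View pics/s24.png

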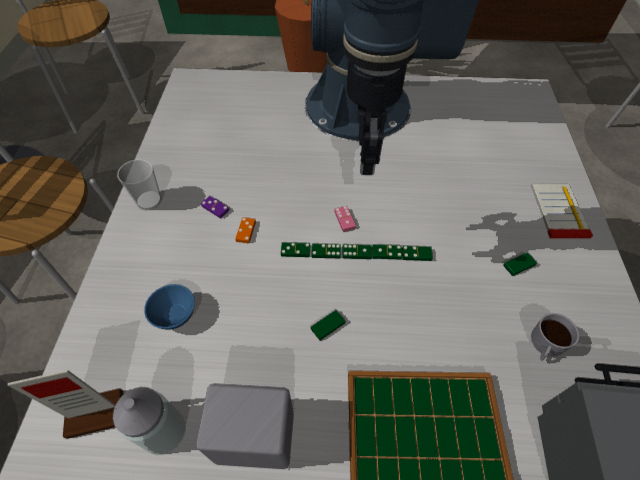

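The whole line measures 310 × 30 mm, so the four gaps total about 10 mm and there is almost no sideways step. The bystanders are unmoved in the scene view. Handing in.

```bash
python3 -c "
from plant import env
print(env.hand_in()); print(env.observe()['clock'])"
```

```text
the job is handed in; nothing more can be done
None
the job is handed in; nothing more can be done
```

I placed 6‑2 and 2‑3 on the six end and 4‑1 and 0‑4 on the one end of the starter. I handed the job in at about 24.5 s, with the gripper open about 250 mm above the table. No verdict was reported.

**Last checks**
- The wrist view from above shows one line reading blank‑4, 4‑1, 1‑6, 6‑2, 2‑3. It measures 310 × 30 mm as a whole, so the four gaps add up to about 10 mm.
- Close-up views gave about 62.5 mm between centres and 0.3–2 mm sideways steps on the six side. On the one side the 4‑1 to 1‑6 spacing is about 62–63 mm with about a 2 mm sideways step. I did not measure 0‑4 to 4‑1 by itself; it was placed for about 64 mm.
- In the scene view the face-down dominoes, cup, tumbler and bowl look unmoved compared with the start. I judged this by eye, not by measurement. The starter measured within about 2 mm throughout.

**What disagreed**
- **Fingertip height:** the fingertips sat well behind where `env.nose_length` (11 mm) puts them. The first grasp closed on nothing twice and then caught only the top edge, until I lowered the TCP to about −12 mm.
- **Fixed cameras:** the first height estimates that used the fixed cameras were off by up to 10 mm. Two wrist views gave 11.6 mm for the pip face, and I used the wrist camera from then on.
- **Wrist force:** closing on a domino pushed up on the wrist with 6–13 N, well under the limit.

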